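# Fit the clamp spring on the carving board

## Task

Fit the tension spring to the panel clamp on the carving board: take the spring that has a hook and an eye from its wooden stand, first drop its hook down through the hole in the steel clamp arm, then stretch it and lower its eye right down over the post at the other end of the board. Let go and leave the spring stretched between the hole and the post.

Things in the scene. Friction and masses are not known exactly. Their poses are not given: they have to be found in the camera images.
- spring: Tension spring with hook and eye, 180 mm, 110 g, level on a stand (the other stand's plain coil is not wanted). Origin: centre of its steel grip block, 28 (x) x 16 (y) x 24 mm high; grip across y. +x runs to the hook, z up. Eye: flat ring, 28 mm inner, 38 outer, 6 thick, centre x -40, underside z -12 mm. Coil 20 mm. Stays straight, stretches along x up to 70 mm: 2 N to start, then 0.12 N per mm.
- hook (a point): Point on the hook, an 8 mm round pin pointing down at the spring's end; it moves with the hook. Slack, it lies at x 118, z -9 mm in the spring's frame; x grows with stretch. The pin ends 31 mm below this point; the hook's arm begins 3 mm above it. On the stand there is free room beside and under block and pin down to 8 mm above the bench.
- hole (a point): Centre of the 28 mm round hole through the 6 mm thick, flat steel clamp arm on the fixed carving board, at mid thickness, 57 mm above the bench; 36 mm free below the arm. Axes are the board's: +y from post to hole, z up. The board's low carved panel beside it is at most 48 mm high.
- post (a point): On the axis of the upright steel post, 205 mm from the hole along the board's -y, same axes and height. Post 8 mm thick, on a 24 mm collar; the point is 3 mm above the collar's top and 7 mm below the post's tip. With the eye resting on the collar the spring's origin is 9 mm above this point. Let go, the spring draws the eye against the post and the hook against the hole's edge, 27 mm stretched.
There are look-alikes about, which are no part of the job. What is shaped like the spring but purple, red or yellow is not meant.

How it is judged (in metres and radians):
On the way:
1. the hook is down through the hole while the spring is still slack (horizontal distance between hook and hole below 0.016 m and z of hook in the frame of hole below 0.024 m and distance between hook and spring below 0.128 m), for 0.1 s.
At the end, for the whole second after the job is handed in: The spring is at rest and let go, stretched by more than about 15 mm, its hook standing down through the hole (hook point within 16 mm of the hole's centre line and less than 24 mm above its mid thickness) and its eye down around the post (post inside the ring, seat height within about 6 mm) (horizontal distance between hook and hole below 0.016 m and z of hook in the frame of hole between -0.01 and 0.024 m and x of post in the frame of spring between -0.058 and -0.028 m and y of post in the frame of spring between -0.013 and 0.013 m and z of post in the frame of spring between -0.0155 and -0.002 m and distance between hook and spring above 0.133 m and linear speed of spring below 0.02 m/s); the robot touches nothing.
It also fails if it takes over 45 s, if anything falls off the work surface, if the arm or the gripper's body presses on something with over 40 N, if the wrist force passes 120 N, or if a joint passes its speed limit or range.

## Robot

A 6-joint arm with a two-finger parallel gripper is mounted at the origin on the work surface. World frame = base frame: x ahead of the robot, y to its left, z up, the work surface at z = 0. Lengths are in m, angles in degrees, forces in N, time in s.
With the tool pointing down it reaches from about 0.425 to 0.925 m from the base axis. Payload 12.5 kg.
Tool frame: the origin (TCP) lies on the centre line of the jaws, within the pads' length; the fingertips stand 11 mm ahead of it and the grasp point (between the pads) lies 8 mm behind it (ctrl.tips_ahead is the distance from the TCP to the fingertips, in m); z points along the fingers, x is the direction in which the jaws open and shut, and the axes are right-handed (so a half turn about z gives the same grasp; the last joint's range is limited). The gripper opens to 85 mm and grips with 20 to 120 N. Pads are 22 mm wide; open, the fingers measure 114 mm over their backs; the gripper's body (76 mm by 85 mm) begins 54 mm behind the grasp point. The pads swing forward as they close: fully open they stand 13 mm farther back than shut.
Start: joints at [-78.472, 28.126, 89.318, -0, 62.55, -6.05], TCP at [0.189, -0.596, 0.242] pointing down, gripper open.
Joint ranges: [-177.58, 177.58], [-47.91, 125.51], [2.72, 160], [-65.01, 245.01], [3.68, 167.84], [-153.87, 153.87]. Speed limits (degrees/s): [127.2, 127.2, 159.86, 180, 180, 180].

## Interface

Orientations are given as a 3x3 rotation matrix whose columns are the frame's x, y, z axes.
In Python, from station import ctrl gives the robot as it stands. The module is installed in compiled form; this text tells all that it offers.
- The arm moves only by the shell command python3 -m pendant 'ROWS' [FORCE]. ROWS is JSON, a list of rows, each a list of 7 numbers: the closure, from 0 (fully open) to 1 (shut), then the shift along the tool's x, y, z in mm, then the turn, a rotation vector about the tool's x, y, z in rad. In form: [[claw, x, y, z, wx, wy, wz], ...]. A call has 1 to 10 rows; each row is the pose to reach, as a shift and turn from the pose commanded when the call began, along the tool's axes at that moment; what a row does not reach only later rows make up. A row lasts 1/10 s, in which the tool goes at most 50 mm and 8.59 degrees, less where a joint would pass 70% of its speed; a pose out of reach is approached as far as the arm can. A call with a gripper value outside its range is refused whole. The fingers move at their own pace and stop on an object; FORCE is the grip in N (left out, the last holds). Time passes only in rows, so rows that repeat a pose let the fingers close. It gives the time, the measured TCP pose, the force and the opening at its end, in the units of the state.
- ctrl.state(): the state, without advancing time (a new reading comes with each control period).
- ctrl.snapshot(name): name is "scene" or "top"; returns (picture, depth): 400x640x3 uint8, red, green, blue; 400x640 float32, m along the optical axis (not along the pixel's ray), 0 where there is no reading.
- ctrl.camera_params(name): a dict with "K" (3x3 intrinsics, pixels), "pose" (4x4, takes a point from camera to world coordinates). Camera axes: x right, y down, z forward; pixel columns grow to the right and rows downward; lengths in m; the calibration is good to about 2 mm. A picture is of the moment at which its call begins. camera_params takes no time and is no camera call.
- ctrl.sign_off(): hands the job in, once; it reports no verdict.
The state is a dict: "time_s": time; "q": joint angles; "joint_vel": joint speeds; "joint_torque": joint torques, N m; "tool_pos": TCP position; "tool_rot": TCP orientation; "force": force on the tool from outside, world axes, zero at the start; "ft_torque": the same for the moment, N m; "width": opening from 0.0 (shut) to 1.0 (fully open).
Only numpy, scipy, OpenCV 4.12 (cv2) and the standard library are available. Lean on these libraries where they do the work, as an engineer would, in place of code of your own. Each camera call takes 0.05 s, during which the arm holds its last target.

## Working session

There is one attempt and no reset: what is moved stays moved. The work goes in short steps, Python scripts to look and compute and a shell command to move; the robot and the scene stay as the last step left them, time stands still between calls to the robot, and variables do not carry over. Pictures are saved under pics/ and viewed, and the job is handed in when it is done.

```bash
mkdir -p pics
cat > h.py <<'E'
import numpy as np, cv2
from station import ctrl
def snap(n,tag):
    im,d=ctrl.snapshot(n); np.savez(f'{tag}.npz',im=im,d=d); cv2.imwrite(f'pics/{tag}.png',im[:,:,::-1]); return im,d
def world(n,d):
    c=ctrl.camera_params(n);K=np.array(c['K']);P=np.array(c['pose'])
    v,u=np.mgrid[:400,:640]
    X=np.stack([(u-K[0,2])/K[0,0]*d,(v-K[1,2])/K[1,1]*d,d],-1)
    return X@P[:3,:3].T+P[:3,3]
E
python3 - <<'E'
from h import *
for n in('scene','top'):
    snap(n,n+'1'); print(ctrl.camera_params(n))
s=ctrl.state();print(s)
E
```

```text
{'K': array([[472.66057826,   0.        , 310.58455272],
       [  0.        , 472.66057826, 196.755662  ],
       [  0.        ,   0.        ,   1.        ]]), 'pose': array([[ 0.79015757,  0.32704097, -0.5183582 ,  1.08406212],
       [ 0.61290088, -0.41902687,  0.66990223, -0.71377877],
       [ 0.00187946, -0.84703051, -0.53154095,  0.73766908],
       [ 0.        ,  0.        ,  0.        ,  1.        ]])}
{'K': array([[386.61234481,   0.        , 321.2612377 ],
       [  0.        , 386.61234481, 200.48477655],
       [  0.        ,   0.        ,   1.        ]]), 'pose': array([[-0.13753391, -0.96936701,  0.20349943,  0.2329803 ],
       [-0.99049497,  0.13417824, -0.03026393,  0.13558885],
       [ 0.00203166, -0.20572748, -0.97860721,  1.15001917],
       [ 0.        ,  0.        ,  0.        ,  1.        ]])}
{'time_s': 0.1, 'q': array([-7.84701187e+01,  2.81605337e+01,  8.93461106e+01,  5.67284100e-04,
        6.25503835e+01, -6.04935670e+00]), 'joint_vel': array([-0.01774372, -0.09795435, -0.05221837, -0.01381078,  0.03266944,
       -0.09757676]), 'joint_torque': array([ 4.64326789e-03, -6.19446588e+01, -2.62026393e+01, -5.91824437e-05,
        2.91231212e-03, -7.15516606e-07]), 'tool_pos': array([ 0.18876249, -0.59561663,  0.24179105]), 'tool_rot': array([[ 3.02020019e-01, -9.53301564e-01, -1.90335011e-04],
       [-9.53301070e-01, -3.02020057e-01,  9.76993518e-04],
       [-9.88854440e-04, -1.13625031e-04, -9.99999505e-01]]), 'force': array([ 0.32282528, -0.21286777, -0.25771366]), 'ft_torque': array([ 0.05595384, -0.00473142, -0.00673793]), 'width': 1.0016269466054455}
```

View pics/scene1.png

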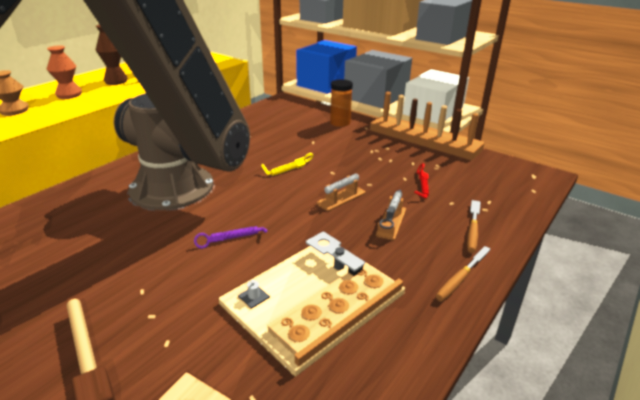

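View pics/top1.png

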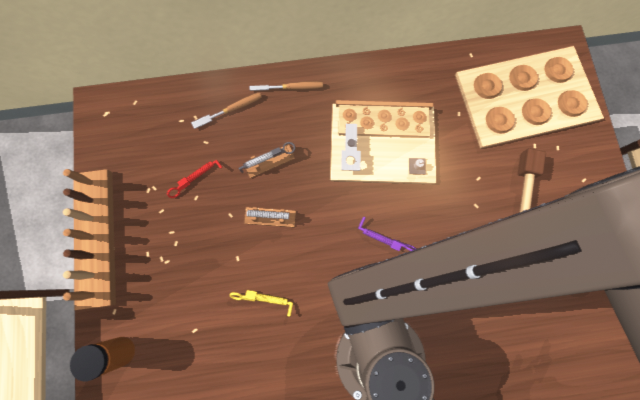

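The two stands are at top px (268,160) and (270,216). The board is at (383,142), with the arm and hole near (350,160) and the post near (419,163). I'll enlarge these areas.

Run:
```python
from h import *
im=cv2.imread('pics/top1.png'); 
a=cv2.resize(im[135:235,230:310],None,fx=5,fy=5,interpolation=cv2.INTER_CUBIC)
b=cv2.resize(im[90:190,325:440],None,fx=5,fy=5,interpolation=cv2.INTER_CUBIC)
cv2.imwrite('pics/ca.png',a);cv2.imwrite('pics/cb.png',b)
im=cv2.imread('pics/scene1.png')
cv2.imwrite('pics/cc.png',cv2.resize(im[160:310,220:420],None,fx=4,fy=4,interpolation=cv2.INTER_CUBIC))
```

```text
(no output)
```

View pics/ca.png

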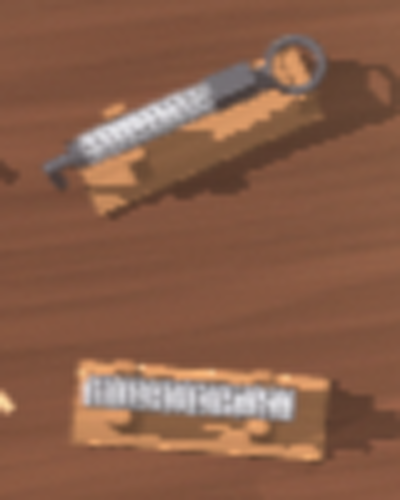

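View pics/cb.png

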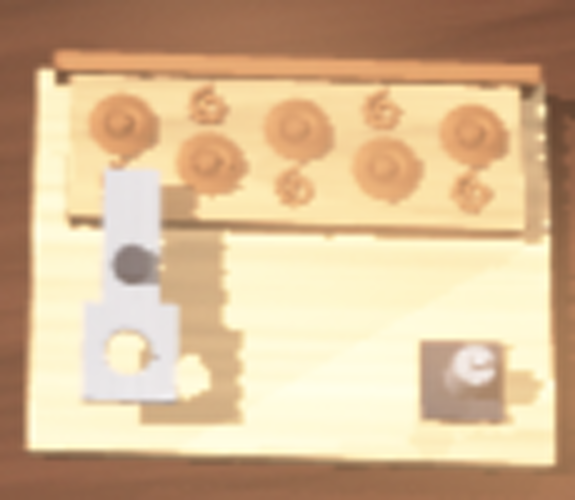

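View pics/cc.png

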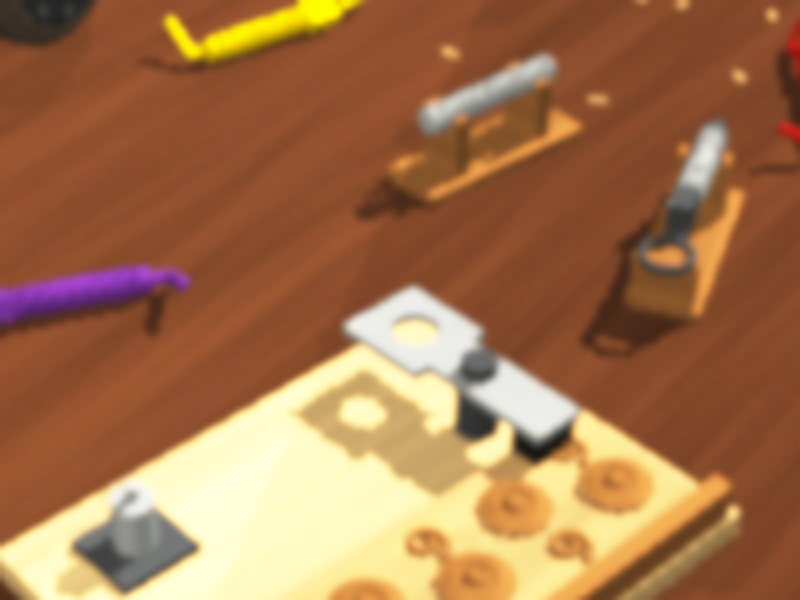

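The spring is the one at top px (241..289, 147..170): it has an eye at (289,148), a block at (277,152) and a hook at (241,170). The part at (270,216) is a plain coil, and the red, yellow and purple ones aren't meant. Next I'll take measurements.

```bash
cat >> h.py <<'E'
def ray(n,u,v,z):
    c=ctrl.camera_params(n);K=np.array(c['K']);P=np.array(c['pose'])
    d=P[:3,:3]@np.array([(u-K[0,2])/K[0,0],(v-K[1,2])/K[1,1],1]); t=(z-P[2,3])/d[2]
    return P[:3,3]+t*d
E
python3 - <<'E'
from h import *
np.set_printoptions(precision=4,suppress=True)
f=np.load('top1.npz');W=world('top',f['d']);im=f['im'].astype(int)
# table height
print('table',np.median(W[225:250,330:350,2]),'arm',W[155:170,342:362,2].round(3)[::2,::2])
# spring points: above z .05 in stand region
R=W[135:185,232:302];m=R[...,2]>0.03
print((R[...,2]*1000).round(0).astype(int)[::2,::2])
f2=np.load('scene1.npz');W2=world('scene',f2['d'])
P=W2.reshape(-1,3);
c=ray('top',277,152,.06);print(c)
sel=(np.hypot(P[:,0]-c[0],P[:,1]-c[1]-.04)<.14)&(P[:,2]>.02)
print(sel.sum());Q=P[sel];print(Q[:,2].max())
E
```

```text
table -0.0010666818161942926 arm [[1.15  0.055 0.057 0.061 0.057 0.063 0.06  0.057 0.056 0.063]
 [0.058 0.061 0.058 0.018 0.017 0.013 0.054 0.059 0.06  0.061]
 [0.058 0.061 0.055 0.016 0.017 0.02  0.016 0.061 0.058 0.057]
 [0.06  0.058 0.057 0.015 0.012 0.019 0.018 0.059 0.055 0.061]
 [0.055 0.061 0.06  0.016 0.017 0.018 0.018 0.055 0.058 0.06 ]
 [0.061 0.061 0.06  0.061 0.058 0.057 0.06  0.061 0.06  0.059]
 [0.059 0.059 0.059 0.062 0.058 0.062 0.059 0.061 0.061 0.059]
 [0.06  0.062 0.059 0.058 0.058 0.063 0.056 0.057 0.056 0.06 ]]
[[   3   -4    3   -6   -3   -7    1    2   -2   -3   -2   -2    1    4
    -3   -2    0   -2   -1   -2    0   -2    0   -4    1    2   -2    2
    -2    2    1   -3   -1   -5   -1]
 [  -5    1   -2    0   -6   -1    0   -1   -2    3    0    0    5   -6
     1   -2   -2    0   -1    0   -1   -2   -5   -2   -5   -4   -2    4
    -5    0   -2   -4    1   -6    0]
 [  -2   -3   -2   -2   -3    0   -3   -6   -3    3   -6   -1   -1    1
    -1   -2   -3   -5   -3   -1   -2   -3    2   -1    0   -3   -2    1
     2   -7    0   -5   -4   -6   -1]
 [   1   -3    0
[... 3335 characters left out ...]
 -1   -7   -3   -2   -4    0    2   -6   -1   -5    0   -2    1    1
    -2   -1   -2   -1   -2   -6    2]
 [  -1   -3    1   -2   -1    2   -2    1   -1   -2   -1   -2   -3   -1
    -2   -2    2   -3    1   -4    2   -2   -2    0    0    0    5    0
    -3    1   -7   -3   -1    1   -3]
 [  -2   -2   -2   -2    1   -2   -3    3    0   -1    0   -2   -4   -3
    -3   -3   -5    3   -2    0   -5    0   -6   -6   -4   -2   -2   -1
     0    3   -4   -7    2    1    0]
 [   1   -2   -1   -3   -1   -1    1   -1   -5   -1   -1    3    0   -1
    -5   -1   -2    0    0    4    1   -5   -1   -1   -1   -2   -5   -2
     3    2    2    1    0   -1    1]]
[0.6228 0.2114 0.06  ]
501
0.06856103170853411
```

Run:
```python
from h import *
np.set_printoptions(precision=4,suppress=True)
for n in('top','scene'):
    f=np.load(n+'1.npz');W=world(n,f['d']).reshape(-1,3);I=f['im'].reshape(-1,3).astype(int)
    gray=(I.max(1)-I.min(1))<40
    near=np.hypot(W[:,0]-.60,W[:,1]-.25)<.17
    c=W[near&(W[:,2]>.0505)&(W[:,2]<.08)&gray]   # coil+block tops
    vx,vy,x0,y0=cv2.fitLine(c[:,:2].astype(np.float32),cv2.DIST_HUBER,0,.01,.001).ravel()
    if vy<0:vx,vy=-vx,-vy
    u=np.array([vx,vy]);p0=np.array([x0,y0]);print(n,len(c),u,np.degrees(np.arctan2(vy,vx)))
    g=W[near&gray&(W[:,2]>.015)&(W[:,2]<.08)]
    s=(g[:,:2]-p0)@u;l=(g[:,:2]-p0)@np.array([-vy,vx])
    print(' extent',np.sort(s)[[0,1,2,-3,-2,-1]],'len',s.max()-s.min())
    for a in np.arange(s.min(),s.max(),.008):
        k=(s>=a)&(s<a+.008)
        if k.sum():print('  s=%.3f n=%d l %.4f..%.4f med %.4f z %.3f'%(a,k.sum(),l[k].min(),l[k].max(),np.median(l[k]),np.percentile(g[k,2],80)))
    print(' origin from eye end',p0+u*(s.min()+.059),' from hook end(+122)',p0+u*(s.max()-.122))
    # hole : arm gray points
    near=np.hypot(W[:,0]-.64,W[:,1]-.03)<.2
f=np.load('top1.npz');im=f['im'];W=world('top',f['d'])
def hole(n,box):
    f=np.load(n+'1.npz');d=f['d'];W=world(n,d);x,y,w,h=box
    m=(W[y:y+h,x:x+w,2]<.04).astype(np.uint8)
    k,lab,st,ce=cv2.connectedComponentsWithStats(m)
    H,Wd=m.shape
    for i in range(1,k):
        sx,sy,sw,sh,A=st[i]
        if sx>0 and sy>0 and sx+sw<Wd and sy+sh<H and A>8:
            print(n,'hole',ce[i]+[x,y],A,ray(n,*(ce[i]+[x,y]),.057), ray(n,*(ce[i]+[x,y]),.060))
hole('top',(338,145,28,30));hole('scene',(300,225,50,45))
# post
for n,box in(('top',(405,150,30,30)),('scene',(235,275,40,35))):
    f=np.load(n+'1.npz');W=world(n,f['d']);x,y,w,h=box
    Q=W[y:y+h,x:x+w].reshape(-1,3);a=Q[(Q[:,2]>.056)&(Q[:,2]<.075)];b=Q[(Q[:,2]>.045)&(Q[:,2]<.056)]
    print(n,'post tip',len(a),a.mean(0) if len(a) else '', 'collar',len(b),(b.min(0)+b.max(0))/2, b.mean(0))
```

```text
top 486 [-0.997   0.0772] 175.57199
 extent [-0.1298 -0.1273 -0.1268  0.1016  0.1017  0.1017] len 0.23150054454141877
  s=-0.130 n=14 l 0.0684..0.0867 med 0.0777 z 0.045
  s=-0.122 n=11 l 0.0623..0.0953 med 0.0896 z 0.047
  s=-0.114 n=8 l 0.0487..0.0954 med 0.0620 z 0.049
  s=-0.106 n=28 l 0.0306..0.0947 med 0.0572 z 0.063
  s=-0.098 n=57 l 0.0120..0.0881 med 0.0482 z 0.064
  s=-0.090 n=51 l -0.0091..0.0505 med 0.0271 z 0.061
  s=-0.082 n=45 l -0.0298..0.0266 med 0.0031 z 0.060
  s=-0.074 n=49 l -0.0546..0.0085 med -0.0156 z 0.060
  s=-0.066 n=40 l -0.0566..-0.0040 med -0.0328 z 0.060
  s=-0.058 n=32 l -0.0699..-0.0298 med -0.0523 z 0.058
  s=-0.050 n=8 l -0.0706..-0.0656 med -0.0673 z 0.047
  s=0.070 n=9 l -0.0450..-0.0247 med -0.0337 z 0.057
  s=0.078 n=43 l -0.0476..0.0576 med -0.0194 z 0.061
  s=0.086 n=106 l -0.0478..0.0663 med 0.0038 z 0.061
  s=0.094 n=69 l -0.0313..0.0607 med 0.0196 z 0.060
 origin from eye end [0.6053 0.2578]  from hook end(+122) [0.5549 0.2617]
scene 367 [-0.9961  0.0888] 174.90692
 extent [-0.1275 -0.1273 -0.1262  0.099   0.1002  0.1007] len 0.228212554147
[... 499 characters left out ...]
l -0.0778..-0.0560 med -0.0623 z 0.058
  s=0.072 n=17 l -0.0529..-0.0057 med -0.0406 z 0.060
  s=0.080 n=92 l -0.0557..0.0461 med -0.0110 z 0.062
  s=0.088 n=75 l -0.0491..0.0644 med 0.0292 z 0.063
  s=0.096 n=11 l -0.0057..0.0451 med 0.0187 z 0.064
 origin from eye end [0.6027 0.2495]  from hook end(+122) [0.5557 0.2537]
top hole [350.629  160.1935] 62 [ 0.5688 -0.0009  0.057 ] [ 0.5679 -0.0005  0.06  ]
scene hole [323.     242.6042] 48 [0.5673 0.0021 0.057 ] [ 0.5696 -0.0011  0.06  ]
top post tip 15 [ 0.5329 -0.2005  0.0592] collar 42 [ 0.5351 -0.2018  0.0503] [ 0.5343 -0.2014  0.0523]
scene post tip 46 [ 0.5371 -0.2033  0.0592] collar 70 [ 0.5344 -0.202   0.0508] [ 0.5376 -0.2048  0.0523]
```

Run:
```python
from h import *
np.set_printoptions(precision=4,suppress=True)
from scipy.optimize import least_squares
for n in('top','scene'):
    f=np.load(n+'1.npz');W=world(n,f['d']).reshape(-1,3);I=f['im'].reshape(-1,3).astype(int)
    near=(np.hypot(W[:,0]-.61,W[:,1]-.24)<.13)&(W[:,0]>.555)
    c=W[near&(W[:,2]>.0505)&(W[:,2]<.08)]
    vx,vy,x0,y0=cv2.fitLine(c[:,:2].astype(np.float32),cv2.DIST_HUBER,0,.001,.0001).ravel()
    if vy<0:vx,vy=-vx,-vy
    u=np.array([vx,vy]);p0=np.array([x0,y0]);print(n,len(c),u,np.degrees(np.arctan2(vy,vx)))
    g=W[near&(W[:,2]>.02)&(W[:,2]<.08)]
    s=(g[:,:2]-p0)@u;l=(g[:,:2]-p0)@np.array([-vy,vx])
    for a in np.arange(s.min(),s.max(),.008):
        k=(s>=a)&(s<a+.008)
        if k.sum():print('  s=%.3f n=%d l %.4f..%.4f med %.4f z %.3f'%(a,k.sum(),l[k].min(),l[k].max(),np.median(l[k]),np.median(g[k,2])))
    print(' smin,max',s.min(),s.max(),' origin from eye end',p0+u*(s.min()+.059),' from hook end(+122)',p0+u*(s.max()-.122))
# board long edge via rays in top
f=np.load('top1.npz');W=world('top',f['d'])
b=(f['im'].min(2)>120)&(W[...,2]>.005)&(W[...,2]<.03);b[:95]=0;b[190:]=0;b[:,:325]=0;b[:,442:]=0
cs=[(x,np.where(b[:,x])[0].max()) for x in range(337,432)]
q=np.array([ray('top',x,y,.016)[:2] for x,y in cs],np.float32)
l=cv2.fitLine(q,cv2.DIST_HUBER,0,.001,.0001).ravel();print('board edge',l,np.degrees(np.arctan2(l[1],l[0])))
# eye ring pixel
for n,(x,y,w,h) in(('top',(282,138,16,20)),):
    print((W[y:y+h,x:x+w,2]*1000).astype(int))
```

```text
top 289 [-0.2805  0.9599] 106.28927
  s=-0.110 n=15 l -0.0169..0.0101 med -0.0041 z 0.044
  s=-0.102 n=21 l -0.0216..0.0171 med -0.0018 z 0.041
  s=-0.094 n=40 l -0.0252..0.0172 med -0.0022 z 0.039
  s=-0.086 n=14 l -0.0187..0.0119 med -0.0094 z 0.046
  s=-0.078 n=15 l -0.0119..0.0051 med -0.0022 z 0.047
  s=-0.070 n=16 l -0.0111..0.0051 med -0.0006 z 0.059
  s=-0.062 n=21 l -0.0104..0.0054 med 0.0008 z 0.062
  s=-0.054 n=20 l -0.0111..0.0058 med 0.0020 z 0.062
  s=-0.046 n=21 l -0.0101..0.0062 med -0.0005 z 0.062
  s=-0.038 n=16 l -0.0116..0.0056 med -0.0007 z 0.058
  s=-0.030 n=19 l -0.0104..0.0078 med -0.0012 z 0.057
  s=-0.022 n=16 l -0.0096..0.0069 med 0.0010 z 0.059
  s=-0.014 n=19 l -0.0114..0.0069 med -0.0016 z 0.059
  s=-0.006 n=18 l -0.0107..0.0082 med 0.0004 z 0.058
  s=0.002 n=17 l -0.0106..0.0070 med -0.0003 z 0.057
  s=0.010 n=39 l -0.0190..0.0164 med 0.0038 z 0.053
  s=0.018 n=34 l -0.0202..0.0160 med 0.0030 z 0.056
  s=0.026 n=17 l -0.0096..0.0081 med 0.0000 z 0.058
  s=0.034 n=18 l -0.0102..0.0075 med 0.0008 z 0.058
  s=0.042 n=15 l -0.0102..0.0069 med 0.0000 z 0.058
[... 2664 characters left out ...]
2   -5
    -1   -2]
 [  46   46   46    6   12    8   39   40   39   37   -1   44   43   -2
    -1    0]
 [  43   45   44   46    8    7   29   40   37   37   43   43   -1    0
     0    0]
 [  43   47   40   43   45   45   45   40   41   42   40   -1   -3   -1
    -1   -3]
 [  41    6    3    9   41   45   44   45   42   43   37   -2   -1   -4
     0    0]
 [  10    7    6    5    7    7    6   12   38   36   37   33   -3    2
     1    0]
 [   7    3    5    7    3    5    8    7   34   27   25   23    1    0
     0   -2]
 [  10    4    5    5    5    7    5    5   13   18   19   16    3   -3
    -1    3]
 [   4    6    8    7    7    7    7    5    3   15   12    9    3   -4
     0   -3]]
```

```bash
cat >> h.py <<'E'
def plan(p,yaw,verbose=True):
    """target TCP pos, tool-x yaw deg, tool straight down -> shift mm, rotvec rad in current tool axes"""
    from scipy.spatial.transform import Rotation as R
    s=ctrl.state();Rt=np.array(s['tool_rot']);a=np.radians(yaw)
    T=np.array([[np.cos(a),np.sin(a),0],[np.sin(a),-np.cos(a),0],[0,0,-1]])
    sh=Rt.T@(np.array(p)-s['tool_pos'])*1000; rv=R.from_matrix(Rt.T@T).as_rotvec()
    print('t',s['time_s'],'pos',np.round(s['tool_pos'],4),'yaw',round(np.degrees(np.arctan2(Rt[1,0],Rt[0,0])),2),'F',np.round(s['force'],1),'w',round(s['width'],3)); print('shift',sh.round(1),'turn',rv.round(4))
E
python3 -c "
from h import *
plan([.6245,.2135,.12],16.4)"
```

```text
t 0.1 pos [ 0.1888 -0.5956  0.2418] yaw -72.42 F [ 0.3 -0.2 -0.3] w 1.002
shift [-639.6 -659.7  122.5] turn [-9.0000e-04  7.0000e-04 -1.5502e+00]
```

```bash
python3 -m pendant '[[0,-640,-660,40,0,0,-1.55],[0,-640,-660,40,0,0,-1.55],[0,-640,-660,40,0,0,-1.55],[0,-640,-660,40,0,0,-1.55],[0,-640,-660,40,0,0,-1.55],[0,-640,-660,40,0,0,-1.55],[0,-640,-660,40,0,0,-1.55],[0,-640,-660,40,0,0,-1.55],[0,-640,-660,40,0,0,-1.55],[0,-640,-660,40,0,0,-1.55]]' 80
python3 -c "
from h import *
plan([.6245,.2135,.12],16.4)"
```

```text
time_s: 1.1
tool_pos: [0.4261, -0.1541, 0.2205]
tool_rot: [[0.971, 0.24, 0.0], [0.24, -0.971, -0.0], [0.0, 0.0, -1.0]]
force: [1.2, -0.4, 0.7]
width: 1.001
t 1.1 pos [ 0.4261 -0.1541  0.2205] yaw 13.86 F [ 1.2 -0.4  0.7] w 1.001
shift [ 280.7 -309.4  100.4] turn [ 0.0002  0.     -0.0443]
```

```bash
python3 -m pendant '[[0,281,-309,100,0,0,-0.044],[0,281,-309,100,0,0,-0.044],[0,281,-309,100,0,0,-0.044],[0,281,-309,100,0,0,-0.044],[0,281,-309,100,0,0,-0.044],[0,281,-309,100,0,0,-0.044],[0,281,-309,100,0,0,-0.044],[0,281,-309,100,0,0,-0.044],[0,281,-309,100,0,0,-0.044],[0,281,-309,100,0,0,-0.044]]'
python3 - <<'E'
from h import *
plan([.6245,.2135,.0435],16.4)
snap('scene','s2')
im=cv2.imread('pics/s2.png');cv2.imwrite('pics/s2c.png',cv2.resize(im[130:280,320:470],None,fx=4,fy=4,interpolation=cv2.INTER_CUBIC))
E
```

```text
time_s: 2.1
tool_pos: [0.6269, 0.2132, 0.1186]
tool_rot: [[0.96, 0.279, -0.001], [0.279, -0.96, -0.0], [-0.001, -0.0, -1.0]]
force: [-0.6, -0.4, -0.1]
width: 0.997
t 2.1 pos [0.6269 0.2132 0.1186] yaw 16.22 F [-0.6 -0.4 -0.1] w 0.997
shift [-2.2 -0.9 75.1] turn [-0.0003  0.0013 -0.0031]
```

View pics/s2c.png

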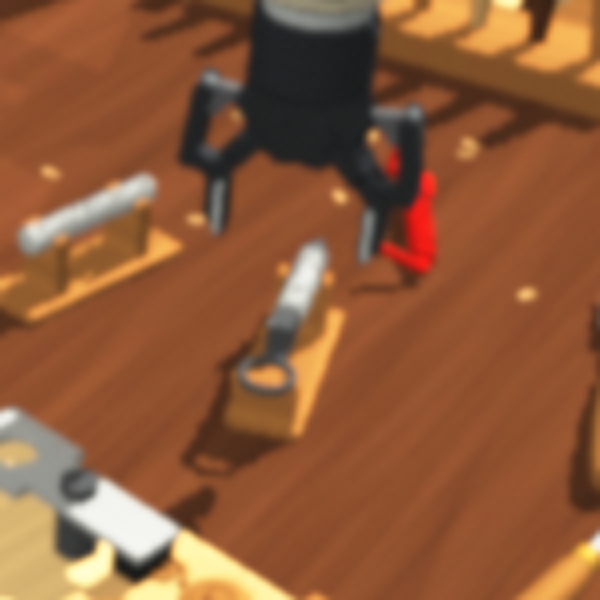

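The open jaws straddle the spring. The block is at crop (283,325), with the pads at (217,215) and (370,245) above it. Now I'll descend.

```bash
python3 -m pendant '[[0,-2.2,-0.9,30,0,0,-0.003],[0,-2.2,-0.9,55,0,0,-0.003],[0,-2.2,-0.9,75,0,0,-0.003],[0,-2.2,-0.9,75,0,0,-0.003],[0,-2.2,-0.9,75,0,0,-0.003]]' 80
python3 -c "
from h import *
plan([.6245,.2135,.0435],16.4)"
```

```text
time_s: 2.65
tool_pos: [0.6243, 0.2096, 0.0462]
tool_rot: [[0.96, 0.278, -0.0], [0.278, -0.96, -0.0], [-0.0, 0.0, -1.0]]
force: [0.6, -0.4, 0.8]
width: 0.996
t 2.65 pos [0.6243 0.2096 0.0462] yaw 16.17 F [ 0.6 -0.4  0.8] w 0.996
shift [ 1.3 -3.7  2.7] turn [ 0.0001  0.0002 -0.004 ]
```

```bash
python3 -m pendant '[[0,0,0,0,0,0,0],[0,0,0,0,0,0,0]]'
python3 -c "
from h import *
plan([.6245,.2135,.0435],16.4)"
```

```text
time_s: 2.85
tool_pos: [0.6247, 0.2103, 0.0469]
tool_rot: [[0.96, 0.279, 0.002], [0.279, -0.96, 0.0], [0.002, 0.0, -1.0]]
force: [-0.8, 0.2, -0.1]
width: 1.0
t 2.85 pos [0.6247 0.2103 0.0469] yaw 16.2 F [-0.8  0.2 -0.1] w 1.0
shift [ 0.7 -3.2  3.4] turn [ 0.0002 -0.0019 -0.0034]
```

```bash
python3 -m pendant '[[0,0.7,-3,3,0,0,-0.003],[0,0.7,-3,3,0,0,-0.003],[0,0.7,-3,3,0,0,-0.003]]'
python3 - <<'E'
from h import *
plan([.6245,.2135,.0435],16.4)
snap('scene','s3')
im=cv2.imread('pics/s3.png');cv2.imwrite('pics/s3c.png',cv2.resize(im[130:280,320:470],None,fx=4,fy=4,interpolation=cv2.INTER_CUBIC))
E
```

```text
time_s: 3.15
tool_pos: [0.624, 0.2136, 0.0426]
tool_rot: [[0.959, 0.282, -0.0], [0.282, -0.959, -0.0], [-0.0, 0.0, -1.0]]
force: [-0.0, 0.3, 0.2]
width: 0.995
t 3.15 pos [0.624  0.2136 0.0426] yaw 16.4 F [-0.   0.3  0.2] w 0.995
shift [ 0.4  0.3 -0.9] turn [0.0001 0.     0.0001]
```

View pics/s3c.png

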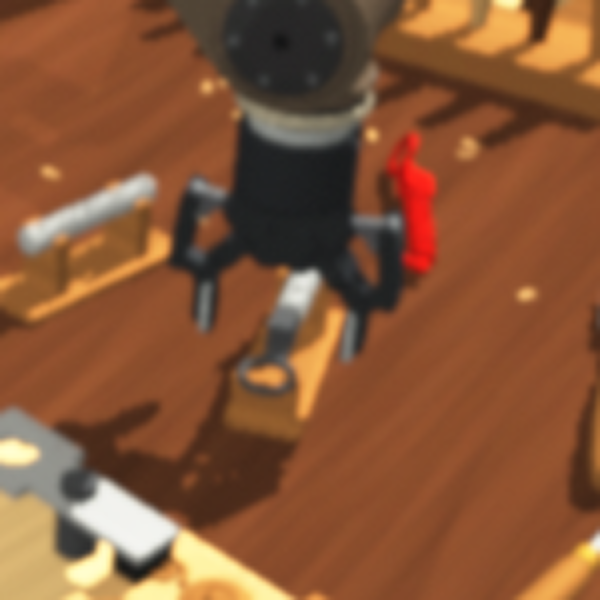

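The pads stand either side of the block, with their tips at crop (205,320) and (350,350). Closing now.

```bash
python3 -m pendant '[[1,0,0,0,0,0,0],[1,0,0,0,0,0,0],[1,0,0,0,0,0,0],[1,0,0,0,0,0,0],[1,0,0,0,0,0,0],[1,0,0,0,0,0,0],[1,0,0,0,0,0,0],[1,0,0,0,0,0,0]]' 80
python3 -m pendant '[[1,0,0,-10,0,0,0],[1,0,0,-20,0,0,0],[1,0,0,-50,0,0,0],[1,0,0,-90,0,0,0],[1,0,0,-90,0,0,0],[1,0,0,-90,0,0,0]]'
python3 - <<'E'
from h import *
plan([.6245,.2135,.1335],16.4)
for n in('scene','top'):
    snap(n,n+'4')
    im=cv2.imread(f'pics/{n}4.png');x,y=(320,80) if n=='scene' else (215,90)
    cv2.imwrite(f'pics/{n}4c.png',cv2.resize(im[y:y+150,x:x+150],None,fx=4,fy=4,interpolation=cv2.INTER_CUBIC))
E
```

```text
time_s: 4.0
tool_pos: [0.6242, 0.2134, 0.0427]
tool_rot: [[0.959, 0.282, 0.001], [0.282, -0.959, 0.0], [0.001, 0.0, -1.0]]
force: [0.2, -0.3, 2.9]
width: 0.171
time_s: 4.6
tool_pos: [0.6242, 0.2135, 0.1339]
tool_rot: [[0.959, 0.282, 0.002], [0.282, -0.959, 0.0], [0.002, 0.0, -1.0]]
force: [-0.4, -0.1, -1.2]
width: 0.174
t 4.6 pos [0.6242 0.2135 0.1339] yaw 16.39 F [-0.4 -0.1 -1.2] w 0.174
shift [0.3 0.1 0.4] turn [ 0.0002 -0.0019 -0.0002]
```

View pics/scene4c.png

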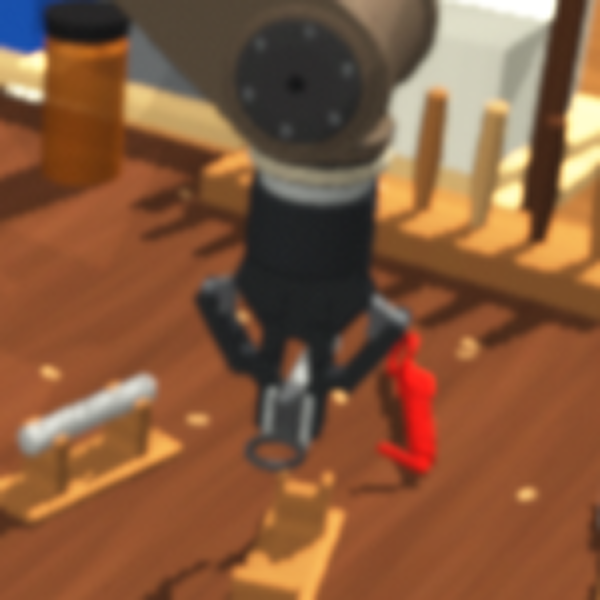

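View pics/top4c.png

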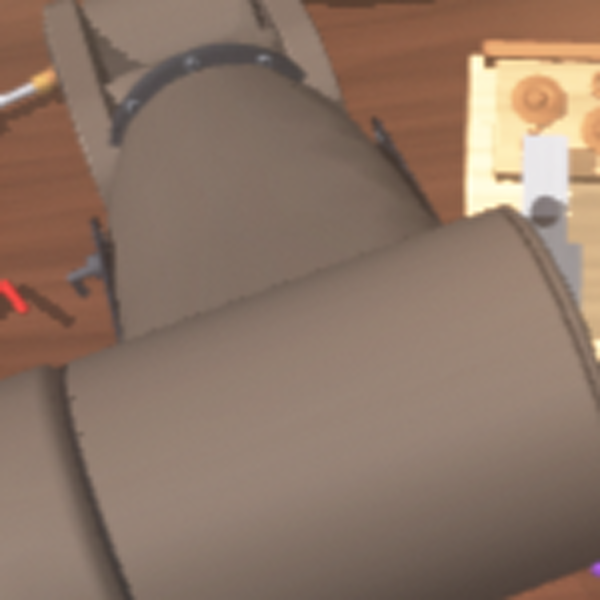

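Run:
```python
from h import *
np.set_printoptions(precision=4,suppress=True)
T=np.array([.6242,.2135]);a=np.radians(106.4);u=np.array([np.cos(a),np.sin(a)]);w=np.array([-u[1],u[0]])
f=np.load('scene4.npz');W=world('scene',f['d']).reshape(-1,3)
m=(np.hypot(*(W[:,:2]-(T-u*.045)).T)<.035)&(W[:,2]>.10)&(W[:,2]<.17)
Q=W[m];s=(Q[:,:2]-T)@u;l=(Q[:,:2]-T)@w
for a0 in np.arange(-.08,0,.005):
    k=(s>=a0)&(s<a0+.005)
    if k.sum():print('%.3f n%d l %.3f..%.3f z %.4f %.4f'%(a0,k.sum(),l[k].min(),l[k].max(),np.median(Q[k,2]),Q[k,2].max()))
f=np.load('top4.npz');W=world('top',f['d']).reshape(-1,3)
m=(np.hypot(*(W[:,:2]-(T+u*.118)).T)<.03)&(W[:,2]>.05)&(W[:,2]<.17)
Q=W[m];s=(Q[:,:2]-T)@u;l=(Q[:,:2]-T)@w
o=np.argsort(s)
print(np.c_[s,l,Q[:,2]][o][-40:])
```

```text
-0.060 n8 l -0.007..0.010 z 0.1362 0.1406
-0.055 n18 l -0.011..0.014 z 0.1362 0.1402
-0.050 n13 l -0.017..0.017 z 0.1371 0.1408
-0.045 n4 l -0.015..-0.012 z 0.1381 0.1392
-0.040 n6 l -0.016..0.020 z 0.1375 0.1388
-0.035 n8 l -0.017..0.019 z 0.1372 0.1396
-0.030 n16 l -0.010..0.016 z 0.1377 0.1407
-0.025 n15 l -0.012..0.010 z 0.1370 0.1409
-0.020 n6 l -0.006..0.007 z 0.1394 0.1439
-0.015 n53 l -0.013..0.015 z 0.1477 0.1693
[[ 0.101   0.0083  0.1409]
 [ 0.1011 -0.0007  0.1507]
 [ 0.1022  0.0015  0.1495]
 [ 0.1022  0.0056  0.1437]
 [ 0.1028 -0.0066  0.1454]
 [ 0.1031  0.0093  0.1463]
 [ 0.1033  0.004   0.1493]
 [ 0.1037 -0.0029  0.1478]
 [ 0.1044  0.0061  0.1478]
 [ 0.1053 -0.003   0.1409]
 [ 0.1062  0.0004  0.1428]
 [ 0.1073  0.0026  0.1418]
 [ 0.1085  0.0004  0.1458]
 [ 0.1097  0.0021  0.1432]
 [ 0.1109  0.0042  0.1418]
 [ 0.1111 -0.0017  0.1433]
 [ 0.1121  0.0011  0.1436]
 [ 0.1137  0.0011  0.1369]
 [ 0.1138 -0.004   0.1403]
 [ 0.1147 -0.0005  0.1423]
 [ 0.1148  0.0005  0.1184]
 [ 0.1152  0.0019  0.132 ]
 [ 0.1155  0.0016  0.1041]
 [ 0.116   0.001   0.1396]
 [ 0.1161  0.002   0.1155]
 [ 0.1168  0.0019  0.1252]
 [ 0.117   0.0039  0.1401]
 [ 0.1172 -0.0015  0.1428]
 [ 0.1174  0.0036  0.1124]
 [ 0.1176  0.0056  0.1278]
 [ 0.1184  0.0004  0.1407]
 [ 0.1188  0.003   0.1309]
 [ 0.1193  0.0025  0.1024]
 [ 0.1197  0.002   0.138 ]
 [ 0.1198  0.0032  0.1144]
 [ 0.1199 -0.0036  0.1402]
 [ 0.1203  0.0037  0.1258]
 [ 0.1207  0.0003  0.1434]
 [ 0.1213  0.002   0.1312]
 [ 0.122   0.0017  0.1401]]
```

```bash
python3 -c "
from h import *
plan([.5496,-.116,.15],-9.7)"
```

```text
t 4.7 pos [0.6235 0.2133 0.1319] yaw 16.38 F [-1.2  0.  -2.1] w 0.172
shift [-163.8  295.1  -17.9] turn [3.000e-04 1.300e-03 4.553e-01]
```

```bash
python3 -m pendant '[[1,-12,21,-17,0,0,0.04],[1,-34,61,-17,0,0,0.1],[1,-60,108,-17,0,0,0.18],[1,-85,153,-17,0,0,0.26],[1,-110,198,-17,0,0,0.33],[1,-133,240,-17,0,0,0.4],[1,-152,274,-17,0,0,0.44],[1,-164,295,-17,0,0,0.455],[1,-164,295,-17,0,0,0.455],[1,-164,295,-17,0,0,0.455]]'
python3 - <<'E'
from h import *
plan([.5496,-.116,.15],-9.7)
for n in('scene','top'):
    snap(n,n+'5')
    im=cv2.imread(f'pics/{n}5.png');x,y=(210,130) if n=='scene' else (320,90)
    cv2.imwrite(f'pics/{n}5c.png',cv2.resize(im[y:y+180,x:x+200] if n=='scene' else im[y:y+120,x:x+140],None,fx=4 if n=='scene' else 5,fy=4 if n=='scene' else 5,interpolation=cv2.INTER_CUBIC)[:600,:800])
E
```

```text
time_s: 5.7
tool_pos: [0.5495, -0.116, 0.1487]
tool_rot: [[0.986, -0.169, -0.002], [-0.169, -0.986, 0.001], [-0.002, -0.0, -1.0]]
force: [0.4, -0.1, -0.6]
width: 0.174
t 5.7 pos [ 0.5495 -0.116   0.1487] yaw -9.74 F [ 0.4 -0.1 -0.6] w 0.174
shift [ 0.1  0.  -1.3] turn [-0.0003  0.0017 -0.0008]
```

View pics/scene5c.png

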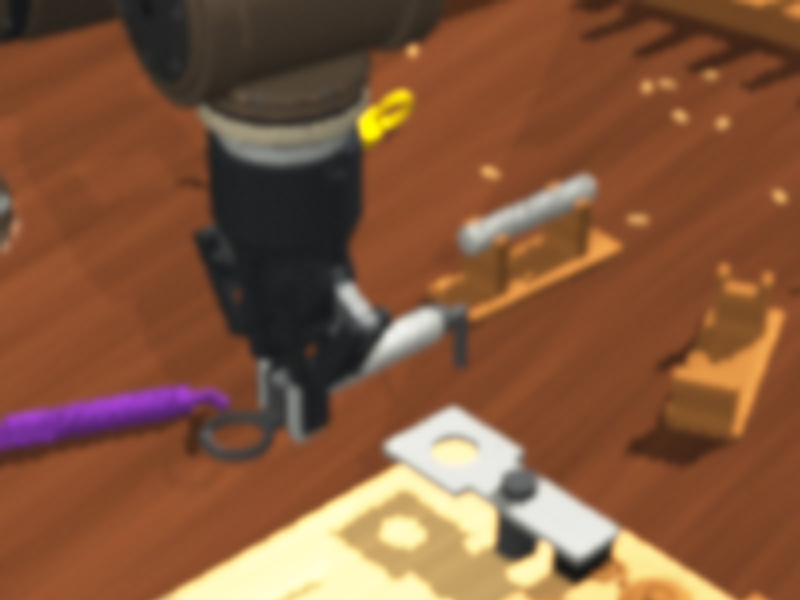

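View pics/top5c.png

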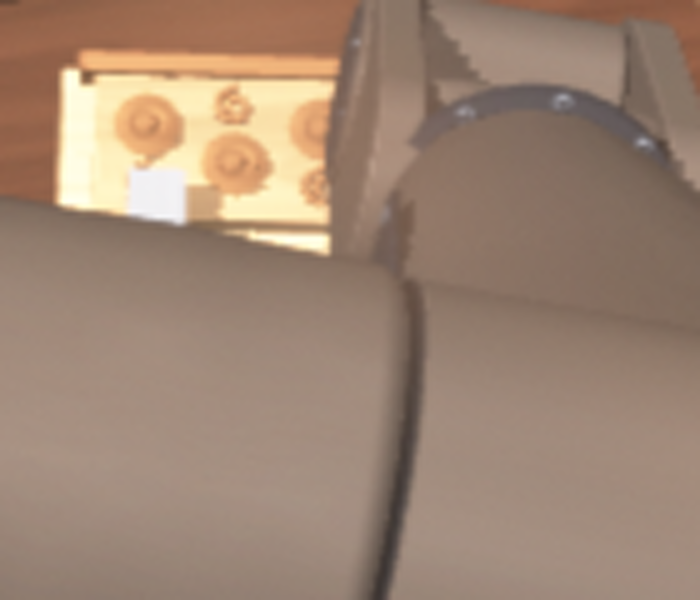

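Run:
```python
from h import *
np.set_printoptions(precision=4,suppress=True)
f=np.load('scene5.npz');W=world('scene',f['d'])
b=W[202:224,316:334].reshape(-1,3);k=(b[:,2]>.09)&(b[:,2]<.17)&(np.hypot(b[:,0]-.568,b[:,1])<.03)
q=b[k];print(q[np.argsort(q[:,2])])
# hole pixel now
m=(W[228:258,305:345,2]<.04).astype(np.uint8)
n,l,st,ce=cv2.connectedComponentsWithStats(m)
for i in range(1,n):print(st[i],ce[i]+[305,228],ray('scene',*(ce[i]+[305,228]),.057))
```

```text
[[ 0.5702  0.0002  0.1211]
 [ 0.5737 -0.0007  0.1231]
 [ 0.5682 -0.0009  0.1236]
 [ 0.5727  0.0044  0.1254]
 [ 0.5738 -0.0009  0.126 ]
 [ 0.5724 -0.0028  0.1265]
 [ 0.5762 -0.0004  0.1268]
 [ 0.569  -0.0021  0.1273]
 [ 0.5713 -0.0015  0.1281]
 [ 0.5711  0.0026  0.1285]
 [ 0.5735 -0.0007  0.1285]
 [ 0.5681 -0.0009  0.1291]
 [ 0.5736  0.0031  0.1293]
 [ 0.5671  0.0003  0.1308]
 [ 0.5736  0.003   0.132 ]
 [ 0.5728 -0.0036  0.1326]
 [ 0.5713  0.0022  0.1342]
 [ 0.5731  0.0035  0.1343]
 [ 0.572  -0.0025  0.1344]
 [ 0.5741 -0.0016  0.1348]
 [ 0.5683 -0.0013  0.1349]
 [ 0.5669  0.0004  0.1361]
 [ 0.5714 -0.0018  0.1365]
 [ 0.5698  0.0004  0.1373]
 [ 0.5742  0.0019  0.1384]
 [ 0.5737 -0.0013  0.1399]
 [ 0.5684 -0.0016  0.1405]
 [ 0.5745  0.0014  0.1415]
 [ 0.573  -0.0004  0.1418]
 [ 0.5713 -0.0019  0.1419]
 [ 0.5695  0.0006  0.1426]
 [ 0.5711  0.006   0.143 ]
 [ 0.5683 -0.0016  0.1432]
 [ 0.574   0.002   0.1437]
 [ 0.5736 -0.0012  0.1452]
 [ 0.5721  0.0008  0.1462]
 [ 0.5668  0.0003  0.147 ]
 [ 0.5717 -0.0025  0.1478]
 [ 0.571  -0.0017  0.1498]
 [ 0.5747  0.0008  0.15  ]
 [ 0.5732 -0.0008  0
[... 1268 characters left out ...]
0.1648]
 [ 0.5739 -0.0134  0.165 ]
 [ 0.5694 -0.0221  0.1651]
 [ 0.5721 -0.0256  0.1655]
 [ 0.5729 -0.0158  0.1659]
 [ 0.5713 -0.0173  0.1661]
 [ 0.5673 -0.0156  0.1661]
 [ 0.5666 -0.0111  0.1662]
 [ 0.5698 -0.019   0.1663]
 [ 0.5727 -0.0229  0.1669]
 [ 0.5664 -0.0181  0.1671]
 [ 0.572  -0.0292  0.1673]
 [ 0.57   -0.0265  0.1677]
 [ 0.5636 -0.0216  0.1678]
 [ 0.5678 -0.0236  0.1679]
 [ 0.5685 -0.0281  0.168 ]
 [ 0.565  -0.0162  0.1681]
 [ 0.5698 -0.0226  0.1682]
 [ 0.5668 -0.015   0.1683]
 [ 0.571  -0.0169  0.1683]
 [ 0.5661 -0.0214  0.1687]
 [ 0.5673 -0.0265  0.1692]]
[  0   0  40  30 603] [322.4229 239.9983] [0.5603 0.0093 0.057 ]
[13 12 11  6 48] [323.     242.6042] [0.5673 0.0021 0.057 ]
```

The pin centre is about (0.570, 0.002) and the hole about (0.568, 0.001), well inside the ±10 mm clearance. I'll shift 2 mm along −x and lower it in.

```bash
python3 -m pendant '[[1,-2,0,20,0,0,0],[1,-2,0,40,0,0,0],[1,-2,0,47,0,0,0],[1,-2,0,54,0,0,0],[1,-2,0,61,0,0,0],[1,-2,0,68,0,0,0],[1,-2,0,75,0,0,0],[1,-2,0,80,0,0,0],[1,-2,0,80,0,0,0],[1,-2,0,80,0,0,0]]'
python3 - <<'E'
from h import *
plan([.5476,-.116,.068],-9.7)
n='scene';snap(n,n+'6')
im=cv2.imread(f'pics/{n}6.png');x,y=(210,160)
cv2.imwrite(f'pics/{n}6c.png',cv2.resize(im[y:y+150,x:x+160],None,fx=4,fy=4,interpolation=cv2.INTER_CUBIC))
E
```

```text
time_s: 6.8
tool_pos: [0.548, -0.1156, 0.0696]
tool_rot: [[0.986, -0.168, 0.0], [-0.168, -0.986, -0.0], [0.0, 0.0, -1.0]]
force: [-0.8, -0.6, -1.4]
width: 0.174
t 6.8 pos [ 0.548  -0.1156  0.0696] yaw -9.69 F [-0.8 -0.6 -1.4] w 0.174
shift [-0.4  0.5  1.6] turn [ 0.0001 -0.0001  0.0002]
```

View pics/scene6c.png

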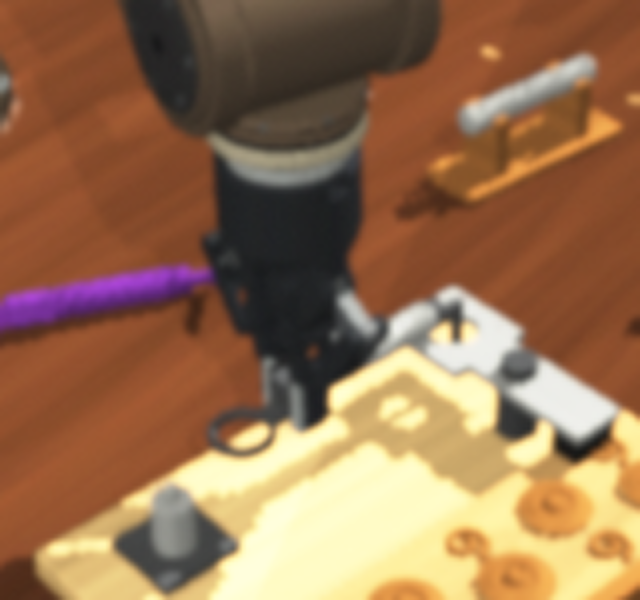

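The pin stands down through the hole (crop 457,325), with no contact force and the spring slack. Next I'll raise slightly and stretch toward the post (crop 172,495).

```bash
python3 -c "
from h import *
plan([.5415,-.1622,.0750],-9.7)"
```

```text
t 6.85 pos [ 0.5481 -0.1156  0.0697] yaw -9.68 F [-0.1  0.6 -1.6] w 0.173
shift [ 1.4 47.1 -5.3] turn [ 0.0001 -0.0003  0.0003]
```

```bash
python3 -m pendant '[[1,0,0,-5,0,0,0],[1,0.5,8,-5,0,0,0],[1,0.5,15,-5,0,0,0],[1,0.8,22,-5,0,0,0],[1,1,29,-5,0,0,0],[1,1,36,-5,0,0,0],[1,1.4,42,-5,0,0,0],[1,1.4,47,-5,0,0,0],[1,1.4,47,-5,0,0,0],[1,1.4,47,-5,0,0,0]]' 100
python3 - <<'E'
from h import *
plan([.5415,-.1622,.075],-9.7)
n='scene';snap(n,n+'7')
im=cv2.imread(f'pics/{n}7.png');x,y=(210,170)
cv2.imwrite(f'pics/{n}7c.png',cv2.resize(im[y:y+150,x:x+160],None,fx=4,fy=4,interpolation=cv2.INTER_CUBIC))
x,y=235,265
cv2.imwrite(f'pics/{n}7d.png',cv2.resize(im[y:y+50,x:x+60],None,fx=10,fy=10,interpolation=cv2.INTER_CUBIC))
E
```

```text
time_s: 7.85
tool_pos: [0.541, -0.1621, 0.0744]
tool_rot: [[0.986, -0.168, -0.001], [-0.168, -0.986, 0.001], [-0.001, -0.0, -1.0]]
force: [0.5, 5.8, -0.2]
width: 0.172
t 7.85 pos [ 0.541  -0.1621  0.0744] yaw -9.69 F [ 0.5  5.8 -0.2] w 0.172
shift [ 0.5  0.  -0.6] turn [-0.0004  0.001   0.0001]
```

View pics/scene7c.png

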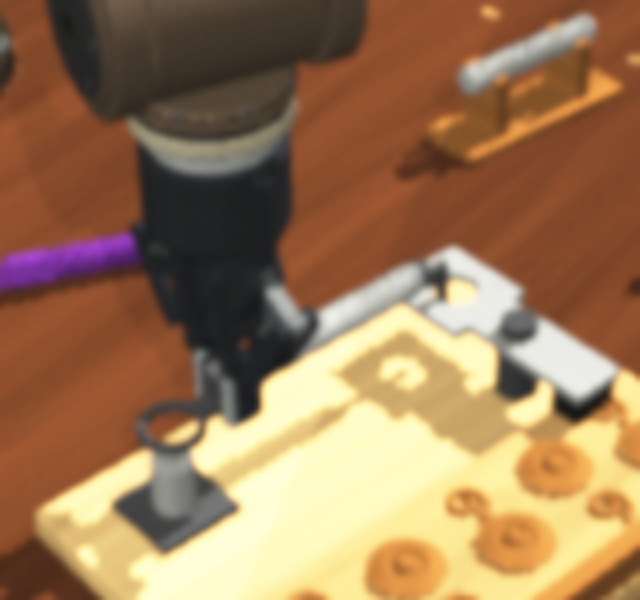

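View pics/scene7d.png

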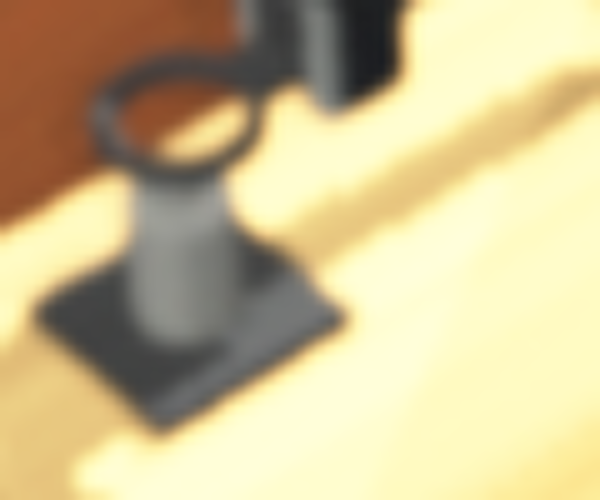

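Run:
```python
from h import *
np.set_printoptions(precision=4,suppress=True)
print('ring ctr',ray('scene',252.7,276.5,.075),'tip before',ray('scene',253,282.5,.064))
im=cv2.imread('pics/scene1.png');x,y=235,265
cv2.imwrite('pics/p1.png',cv2.resize(im[y:y+50,x:x+60],None,fx=10,fy=10,interpolation=cv2.INTER_CUBIC))
f=np.load('scene7.npz');W=world('scene',f['d']).reshape(-1,3)
q=W[(W[:,2]>.069)&(W[:,2]<.085)&(np.hypot(W[:,0]-.535,W[:,1]+.203)<.025)];print(len(q),q.min(0),q.max(0),(q.min(0)+q.max(0))/2)
c=cv2.minEnclosingCircle(q[:,:2].astype(np.float32));print(c,np.median(q[:,2]))
```

```text
ring ctr [ 0.5341 -0.199   0.075 ] tip before [ 0.5383 -0.2035  0.064 ]
139 [ 0.5162 -0.2188  0.071 ] [ 0.5541 -0.1793  0.082 ] [ 0.5351 -0.199   0.0765]
((0.535689651966095, -0.19867756962776184), 0.02027682028710842) 0.07822859280388283
```

View pics/p1.png

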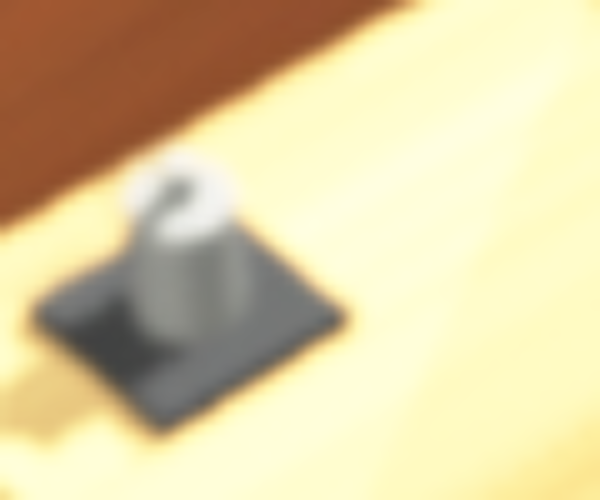

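Run:
```python
from h import *
np.set_printoptions(precision=4,suppress=True)
# collar outline: left x=125..238, top ~148, bottom ~243
for uv in((253.1,284.0),(253.1,284.6),(253.3,285)):print('collar',ray('scene',*uv,.054))
print('tip',ray('scene',253,282.5,.064))
f=np.load('scene1.npz');W=world('scene',f['d'])
q=W[275:305,240:265].reshape(-1,3);q=q[(q[:,2]>.051)&(q[:,2]<.058)];print(len(q),q.mean(0),cv2.minEnclosingCircle(q[:,:2].astype(np.float32)))
print((W[276:300,244:264,2]*1000).astype(int))
```

```text
collar [ 0.5336 -0.1991  0.054 ]
collar [ 0.5348 -0.2004  0.054 ]
collar [ 0.536  -0.2011  0.054 ]
tip [ 0.5383 -0.2035  0.064 ]
77 [ 0.5365 -0.2039  0.0551] ((0.5348137617111206, -0.20219597220420837), 0.013333708047866821)
[[ 1  2  1  2  1  0  2  2  3  0  4  2  2 20 20 21 18 18 19 18]
 [ 0  0  1  0  1  1  1  2  0  5  0 16 20 18 20 17 18 19 20 18]
 [ 3  0  1  3  0  2  0  3  0 17 20 19 19 18 19 18 20 17 18 19]
 [ 1  2 -1  1  1  1  3 19 18 20 21 19 21 21 19 17 18 18 20 19]
 [ 4  2  1  0  4  0 22 65 67 64 19 19 19 21 20 21 19 16 21 21]
 [ 0  2  1  1 23 18 56 67 64 65 66 56 57 18 23 19 20 19 21 21]
 [ 0  1 18 21 54 55 55 62 63 64 63 55 54 54 17 17 18 17 22 21]
 [18 18 18 20 56 55 54 61 63 61 60 54 54 54 55 17 19 18 19 21]
 [21 20 20 56 55 57 56 59 57 59 56 56 56 57 54 18 20 18 20 18]
 [18 17 18 54 54 55 55 54 55 55 56 57 56 54 52 18 20 19 20 21]
 [19 19 18 54 54 53 53 56 56 54 56 56 55 55 53 25 18 20 20 20]
 [19 19 18 51 54 54 56 54 57 56 56 57 56 56 51 25 24 19 18 20]
 [19 18 18 18 51 54 56 56 55 52 57 54 51 49 48 27 27 25 19 20]
 [17 21 25 24 49 52 49 52 52 52 53 50 48 48 47 23 25 23 25 19]
 [24 25 24 25 44 46 48 48 51 48 48 47 47 46 42 25 26 26 27 25]
 [26 26 25 25 40 43 45 48 47 48 46 46 43 43 41 24 25 26 24 26]
 [25 24 25 22 38 42 43 43 42 44 44 42 40 37 39 25 23 25 25 25]
 [24 26 24 26 34 41 40 40 41 40 41 37 40 35 35 23 22 23 27 24]
 [24 24 25 26 32 35 38 38 38 39 38 37 37 36 33 26 24 27 26 28]
 [25 27 26 25 28 34 33 34 35 34 36 34 33 33 28 23 27 24 24 25]
 [27 26 24 26 25 29 30 32 32 33 32 32 29 29 26 24 25 24 24 25]
 [21 25 25 26 26 25 28 30 28 32 30 30 26 26 24 25 28 26 25 26]
 [26 27 26 25 25 25 25 26 27 29 25 27 22 25 26 25 26 24 27 23]
 [27 24 23 23 23 28 28 26 26 26 26 26 26 26 25 26 24 27 22 24]]
```

The ring centre is about (0.5354, −0.199) and the post about (0.535, −0.201), inside the ±10 mm play. I'll shift 1.5 mm toward the post and lower while watching the force.

```bash
python3 -m pendant '[[1,0,1.5,3,0,0,0],[1,0,1.5,7,0,0,0],[1,0,1.5,10,0,0,0],[1,0,1.5,12,0,0,0],[1,0,1.5,14,0,0,0],[1,0,1.5,15,0,0,0],[1,0,1.5,16,0,0,0],[1,0,1.5,16,0,0,0],[1,0,1.5,16,0,0,0]]'
python3 - <<'E'
from h import *
plan([.5415,-.1636,.0565],-9.7)
n='scene';snap(n,n+'8')
im=cv2.imread(f'pics/{n}8.png');x,y=(210,170)
cv2.imwrite(f'pics/{n}8c.png',cv2.resize(im[y:y+150,x:x+160],None,fx=4,fy=4,interpolation=cv2.INTER_CUBIC))
x,y=235,265
cv2.imwrite(f'pics/{n}8d.png',cv2.resize(im[y:y+50,x:x+60],None,fx=10,fy=10,interpolation=cv2.INTER_CUBIC))
d=np.load('scene8.npz')['d'];W=world(n,d);print((W[272:292,242:268,2]*1000).astype(int))
E
```

```text
time_s: 8.8
tool_pos: [0.5413, -0.1635, 0.0587]
tool_rot: [[0.986, -0.169, 0.0], [-0.169, -0.986, 0.0], [0.0, -0.0, -1.0]]
force: [2.0, 6.7, 1.7]
width: 0.173
t 8.8 pos [ 0.5413 -0.1635  0.0587] yaw -9.7 F [2.  6.7 1.7] w 0.173
shift [0.2 0.1 2.2] turn [-0.0003 -0.0002 -0.0001]
[[  1   1   0   1   2   0   2   3   1   0   1   3   3   0   1   1   2  64
   68  67  72  74  79  79  82  79]
 [  0   0   0   1   1   3   0   0   0  -1   2   3   0   3   4   1   4  62
   64  67  67  71  73  76  76  77]
 [  2   2   2  -1   2   2   2   3   1   2   1  -1   0   0   0   1   2  57
   61  63  66  69  72  71  74  75]
 [  1   0   1   1   0   0   0   3   1   2   2   2   0   1   3   0  19  62
   63  63  65  66  69  70  73  74]
 [  1   2   0   2   0   0   3   2  62  62  63  61  63  63  66  62  64  64
   64  64  59  64  67  68  70  70]
 [  1   0   1   1   2   1  63  62  62  62  63  61  62  63  62  61  63  63
   61  63  62  64  65  65  65  68]
 [  0   0   0   0  61  62  63  60  60  59  58  59  59  60  56  60  64  61
   62  61  63  62  60  62  65  64]
 [  1   0   0  62  65  62  57  59  57  19  19  18  21  20 
[... 659 characters left out ...]
61  62  62
   62  19  19  17  19  20  18  20]
 [ 16  15  20  62  59  65  61  62  62  63  61  60  62  63  63  62  60  60
   57  17  18  21  20  20  18  19]
 [ 18  17  21  19  58  61  59  64  62  63  62  65  63  62  60  60  59  27
   26  19  17  19  17  17  17  17]
 [ 18  20  16  18  20  56  59  61  61  60  60  60  61  59  59  58  46  25
   25  26  19  19  20  19  17  20]
 [ 19  21  19  18  26  25  47  49  58  57  58  58  58  50  51  48  44  24
   27  23  24  19  19  16  16  18]
 [ 18  17  25  26  21  27  43  47  51  50  49  49  50  46  46  44  43  26
   26  25  23  25  17  18  21  16]
 [ 19  25  26  24  25  25  42  44  46  47  46  46  46  48  43  43  40  26
   27  25  25  26  26  26  19  20]]
```

View pics/scene8c.png

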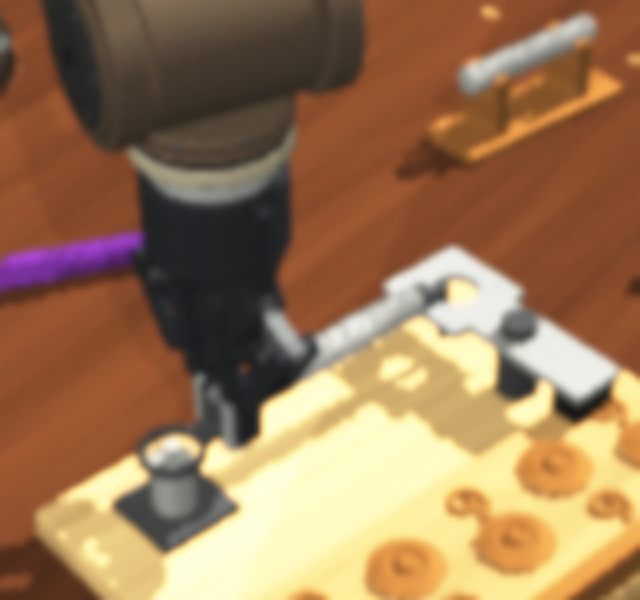

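View pics/scene8d.png

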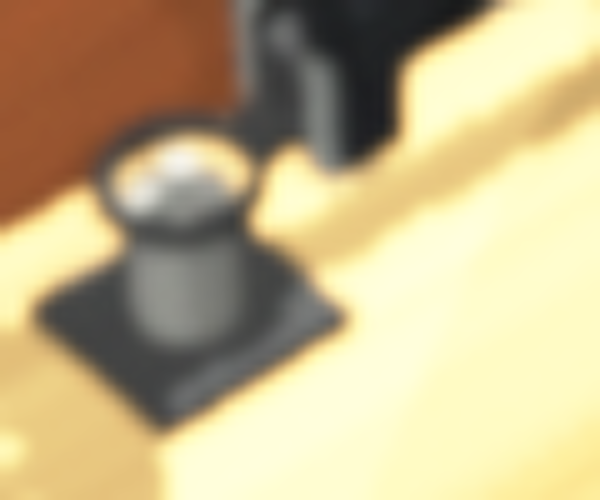

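The ring surrounds the post, and its top is at about 62 mm against 60 mm when seated. It needs another 2 mm or so.

```bash
python3 -m pendant '[[1,0,0,1,0,0,0],[1,0,0,2,0,0,0],[1,0,0,2,0,0,0],[1,0,0,2,0,0,0]]'; python3 -c "
from h import *
plan([.5415,-.1636,.0565],-9.7)"
```

```text
time_s: 9.25
tool_pos: [0.5414, -0.1635, 0.0569]
tool_rot: [[0.986, -0.169, 0.001], [-0.169, -0.986, 0.0], [0.0, -0.0, -1.0]]
force: [0.7, 6.0, 4.4]
width: 0.171
t 9.25 pos [ 0.5414 -0.1635  0.0569] yaw -9.71 F [0.7 6.  4.4] w 0.171
shift [0.1 0.1 0.4] turn [-0.0004 -0.0005 -0.0002]
```

The vertical force has risen, so the eye is seated. I'll ease the eye against the post (about 9 mm back toward the hook) before opening.

```bash
python3 -m pendant '[[1,0,-3,0.3,0,0,0],[1,0,-5,0.3,0,0,0],[1,0,-7,0.3,0,0,0],[1,0,-9,0.3,0,0,0],[1,0,-9,0.3,0,0,0],[1,0,-9,0.3,0,0,0]]'; python3 -c "
from h import *
plan([.5415,-.1636,.0565],-9.7)"
```

```text
time_s: 9.85
tool_pos: [0.5433, -0.155, 0.0573]
tool_rot: [[0.986, -0.168, 0.002], [-0.168, -0.986, -0.001], [0.002, 0.0, -1.0]]
force: [0.6, 5.5, 12.5]
width: 0.172
t 9.85 pos [ 0.5433 -0.155   0.0573] yaw -9.69 F [ 0.6  5.5 12.5] w 0.172
shift [-0.3  8.8  0.8] turn [ 0.0003 -0.002   0.0002]
```

```bash
python3 -m pendant '[[0.8,0,0,0,0,0,0],[0.6,0,0,0,0,0,0],[0.4,0,0,0,0,0,0],[0.4,0,0,0,0,0,0],[0.4,0,0,0,0,0,0],[0.4,0,0,0,0,0,0]]'
python3 - <<'E'
from h import *
plan([.5415,-.1636,.0565],-9.7)
n='scene';snap(n,n+'9')
im=cv2.imread(f'pics/{n}9.png');x,y=(210,170)
cv2.imwrite(f'pics/{n}9c.png',cv2.resize(im[y:y+150,x:x+160],None,fx=4,fy=4,interpolation=cv2.INTER_CUBIC))
E
```

```text
time_s: 10.45
tool_pos: [0.5427, -0.1547, 0.0562]
tool_rot: [[0.986, -0.168, -0.0], [-0.168, -0.986, -0.0], [-0.0, 0.0, -1.0]]
force: [0.4, -0.1, 0.5]
width: 0.598
t 10.45 pos [ 0.5427 -0.1547  0.0562] yaw -9.68 F [ 0.4 -0.1  0.5] w 0.598
shift [ 0.3  8.9 -0.3] turn [0.0001 0.0001 0.0003]
```

View pics/scene9c.png

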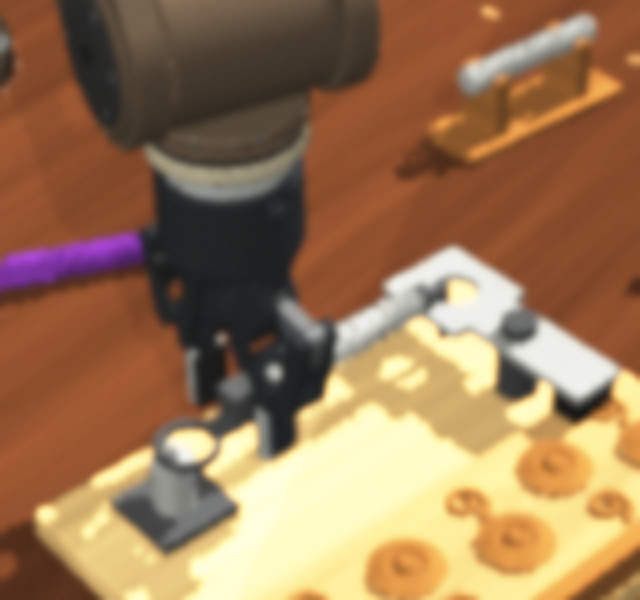

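The spring is released and holding: the hook is in the hole (crop 440,290) and the eye is around the post (185,445). Now I'll retreat straight up.

```bash
python3 -m pendant '[[0.4,0,0,-10,0,0,0],[0.4,0,0,-30,0,0,0],[0.4,0,0,-70,0,0,0],[0.4,0,0,-120,0,0,0],[0.4,0,0,-160,0,0,0],[0.4,0,0,-160,0,0,0]]'
python3 -m pendant '[[0.4,-50,0,0,0,0,0],[0.4,-50,50,0,0,0,0],[0.4,-50,100,0,0,0,0],[0.4,-50,150,0,0,0,0],[0.4,-50,200,0,0,0,0],[0.4,-50,250,0,0,0,0],[0.4,-50,300,0,0,0,0],[0.4,-50,300,0,0,0,0]]'
python3 - <<'E'
from h import *
np.set_printoptions(precision=4,suppress=True)
n='scene';snap(n,'sA');snap('top','tA')
im=cv2.imread('pics/sA.png');x,y=(210,190)
cv2.imwrite('pics/sAc.png',cv2.resize(im[y:y+120,x:x+160],None,fx=5,fy=5,interpolation=cv2.INTER_CUBIC))
im=cv2.imread('pics/tA.png')
cv2.imwrite('pics/tAc.png',cv2.resize(im[90:190,325:440],None,fx=5,fy=5,interpolation=cv2.INTER_CUBIC))
W=world(n,np.load('sA.npz')['d']).reshape(-1,3)
q=W[(W[:,2]>.0585)&(W[:,2]<.09)&(np.hypot(W[:,0]-.538,W[:,1]+.19)<.028)&(W[:,1]<-.165)];print(cv2.minEnclosingCircle(q[:,:2].astype(np.float32)),np.median(q[:,2]))
q=W[(abs((W[:,0]-.543)*.9857-(W[:,1]+.155)*.1685)<.006)&(abs((W[:,0]-.543)*.1685+(W[:,1]+.155)*.9857)<.011)&(W[:,2]>.04)];print('block top',np.percentile(q[:,2],[50,90]))
E
```

```text
time_s: 11.1
tool_pos: [0.5443, -0.1552, 0.2223]
tool_rot: [[0.986, -0.168, 0.009], [-0.168, -0.986, -0.004], [0.009, 0.002, -1.0]]
force: [-0.4, 0.1, 0.3]
width: 0.598
time_s: 11.9
tool_pos: [0.4412, -0.4469, 0.2154]
tool_rot: [[0.985, -0.172, -0.0], [-0.172, -0.985, -0.001], [0.0, 0.001, -1.0]]
force: [-0.2, 0.5, -0.2]
width: 0.599
((0.5388275980949402, -0.18683016300201416), 0.02398720197379589) 0.06165366069056427
block top [0.0787 0.0811]
```

View pics/sAc.png

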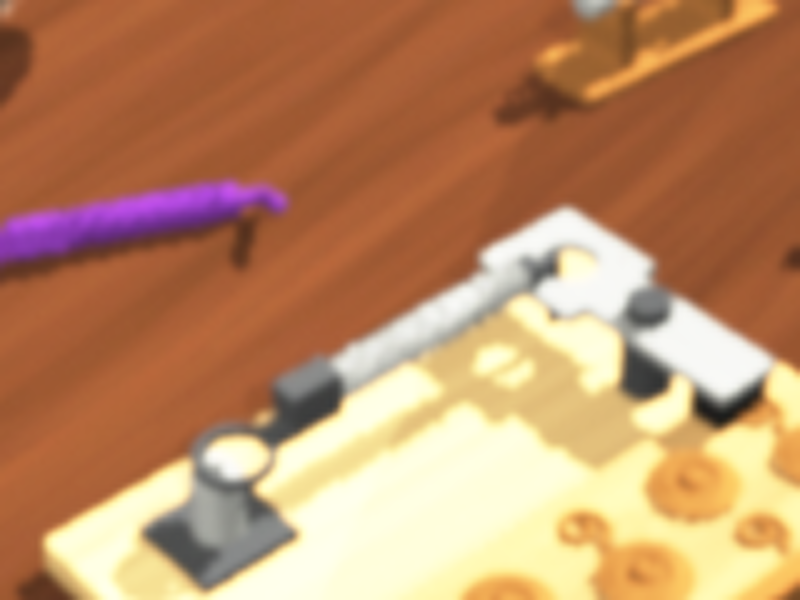

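View pics/tAc.png

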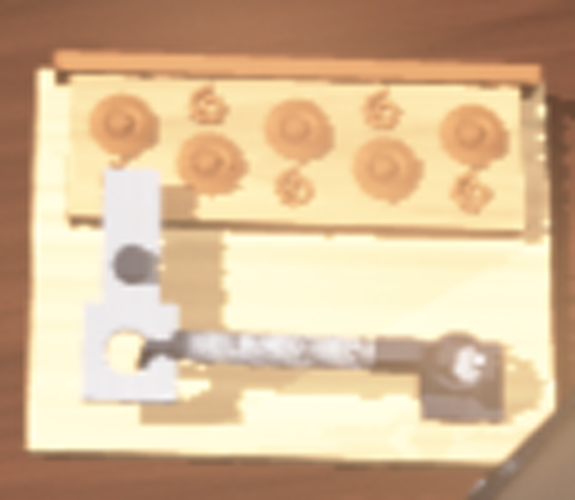

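In both views the hook is through the hole (top crop 148,352) and the eye is down around the post (465,365). The block top is at about 79 mm, which matches the seated height, and the arm is clear. Handing in.

```bash
python3 -c "
from h import *
print(ctrl.state()['force']);print(ctrl.sign_off())"
```

```text
[ 0.79132614 -0.11416006  0.033435  ]
the job is handed in; nothing more can be done
None
```

The spring is fitted: its hook is down through the hole in the clamp arm, its eye is over the post, and it is let go and stretched between them. I took it from its stand, dropped the hook through the hole while the spring was slack, then stretched it about 35 mm. I lowered the eye until the vertical force rose, eased it back against the post, opened the jaws and moved the arm clear, about 12 s in all.

**Last checks:** both cameras show the hook in the hole and the eye around the post. The block top read about 79 mm, which puts the spring's origin near 67 mm against the expected 66 mm when seated. The tool force was near zero when I handed in.

**What disagreed:** the two cameras differed by up to about 4 mm on the hole and post positions, inside the 10 mm of play in the ring and the hole. A circle fit to the eye after release came out at 24 mm radius instead of 19 mm, so I did not rely on it.

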